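# Clamp a branch pipe in the welding jig with its under-plate knob

## Robot

A 6-joint arm with a two-finger parallel gripper is mounted at the origin on the work surface. World frame = base frame: x ahead of the robot, y to its left, z up, the work surface at z = 0. Lengths are in mm, angles in rad, forces in N, time in s.
With the tool pointing down it reaches from about 350 to 975 mm from the base axis. Payload 17.4 kg.
Tool frame: the origin (TCP) lies midway between the tips of the shut fingers; the grasp point (between the pads) lies manip.hold_point_z behind it (manip.hold_point_z is the distance from the TCP to the grasp point, in mm); z points along the fingers, y is the line along which they close (so a half turn about z gives the same grasp; the last joint's range is limited). The gripper opens to 85 mm and grips with 20 to 120 N. Pads are 22 mm wide; open, the fingers measure 114 mm over their backs; the gripper's body (76 mm by 85 mm) begins 54 mm behind the grasp point. The pads swing forward as they close: fully open they stand 13 mm farther back than shut.
Start: joints at [1.229, 0.116, 1.442, -0, 1.584, -0.038], TCP at [201.933, 644.093, 231.303] pointing down, gripper open.
Joint ranges: [-2.83, 2.83], [-0.83, 2.19], [0.07, 2.5], [-1.14, 4.28], [0.01, 3], [-2.97, 2.97]. Speed limits (rad/s): [1.89, 1.89, 2.22, 3.14, 3.14, 3.14].

## Interface

Orientations are given as a rotation vector (axis times angle).
In Python, from station import monitor, vision, manip gives the robot as it stands.
- The arm moves only by the tool step_arm, never from a script. Its argument "increments" is a list of rows, each a list of 7 numbers: the turn, a rotation vector about the tool's x, y, z in degrees, then the shift along the tool's x, y, z in m, then the opening, from -1 (shut) to 1 (fully open), so that 0 is half open. A call has 1 to 10 rows; each row is the pose to reach, as a shift and turn from the pose commanded when the call began, along the tool's axes at that moment; what a row does not reach only later rows make up. A row lasts 1/8 s, in which the tool goes at most 62.5 mm and 10.7 degrees, less where a joint would pass 70% of its speed; a pose out of reach is approached as far as the arm can. A call with a gripper value outside its range is refused whole. The fingers move at their own pace and stop on an object; the grip force is fixed at half the most. Time passes only in rows, so rows that repeat a pose let the fingers close. It gives the time, the measured TCP pose, the force, the opening and the grip force at its end, in the units of the state.
- monitor.get_obs(): the state, without advancing time (a new reading comes with each control period).
- vision.get_image(name): name is "side" or "top"; returns the picture (384x512x3 uint8, blue, green, red); there is no depth.
- vision.camera_info(name): a dict with "fov_y" (degrees; the focal length in pixels is half the picture's height over the tangent of half this angle, whatever the lens; pixels are square), "cx", "cy" (the principal point, pixels), "R" (3x3) and "t" (3): a world point X has camera coordinates R X + t. Camera axes: x right, y down, z forward; pixel columns grow to the right and rows downward; lengths in mm; the calibration is good to about 2 mm. A picture is of the moment at which its call begins. camera_info takes no time and is no camera call.
- manip.close_job(): hands the job in; it is judged then, once.
The state is a dict: "time": time; "joint_positions": joint angles; "dq": joint speeds; "effort": joint torques, N m; "tcp_pos": TCP position; "ee_rot": TCP orientation; "contact_force": force on the tool from outside, world axes, zero at the start; "wrist_torque": the same for the moment, N m; "opening": finger opening in mm; "gripper_force": force on a finger pad.
Only numpy, scipy, OpenCV 4.12 (cv2) and the standard library are available. Lean on these libraries where they do the work, as an engineer would, in place of code of your own. Each camera call takes 0.05 s, during which the arm holds its last target. There are 200 camera calls.

## Task

Stand the short pipe that has the slanting side branch upright on the raised clamping jig, between the V-block and the round cam, with its branch pointing away from the knob side, over the V-block. Then turn the cross-armed knob under the plate's edge until the cam has pushed the pipe home into the V and it comes up firm, and stop there: the pipe must stay clamped when you let go, but the thin sheet dents if it is overtightened. Leave the other fittings and tools where they are.

Things in the scene. Friction and masses are not known exactly. Their poses are not given: they have to be found in the camera images.
- jig: Fixed raised jig: bare steel plate 220 (x) x 200 (y) x 8 mm on grey cheeks at its x ends; plate top 120 mm above the table. Origin on the table under the plate's centre, z up. The knob is under the middle of its -y edge (y = -100 mm). On top a grey V-block, 45 mm high, its 90 degree V opening towards -y, its middle line at x = 12 mm.
- load_spot (a point): Point on the plate's top, at jig x = 12, y = -31.5 mm: middle of the clear space for the pipe's foot while the cam is open (at least 3 mm spare towards cam and V, 5 mm in x). The V-block is bolted in slots, so its place differs and must be felt: a pipe home in the V has its axis at x = 12 mm and anywhere from 3 to 15 mm further to the jig's +y than this point. Axes as the jig's.
- knob: Clamp knob on a vertical shaft through the plate at jig x = 0, y = -70 mm. Origin on its axis at the height of its cross arms, 96 mm above the table, 24 mm below the plate's top. Four arms along its own +x, +y, -x, -y: steel rods 12 mm thick ending in 18 mm black balls centred 80 mm out, hub 32 mm across. The arm nearest the jig's -y stands out past the plate's edge; another follows each quarter turn.
- push_line (a point): Point at jig x = 0, y = -122 mm, 22 mm outside the plate's edge, 52 mm from the knob's axis, at arm height (96 mm). Closed fingers let down from above along this line (parallel to the jig's x) can push an arm towards the jig's +x, which turns the knob anticlockwise seen from above and closes the cam; an arm can be pushed from about 45 degrees before to 45 degrees past straight out. Axes as the jig's.
- cam_centre (a point): Centre of the cam on the knob's shaft: rubber-tyred disc 44 mm across, 3 to 19 mm above the plate, centre 14 mm off the axis. It starts 0 to 0.4 rad from fully open (pointing to jig -y), meets the pipe home in the V at about 1.15 to 2.15 rad, end stop 2.9. Turning it takes 0.4 N m free (8 N at push_line); then it climbs quickly: 0.5 to 0.7 N m (about 10 to 14 N there) is firm, over 0.9 N m dents. The cam stays where it is left.
- wye_mid (a point): Middle (half-way up, on the axis) of the loose galvanised branch pipe: an upright open pipe of 50 mm outside diameter, 110 mm high, 3 mm wall, about 0.3 kg, foot 55 mm below this point, with one branch pipe 40 mm across that leaves it slanting 45 degrees upward, towards this point's +x. It starts standing on the table. Grip it across the pipe at right angles to the branch, near the top (the V-block reaches 45 mm up its foot). Site z is up along the pipe.
- branch_end (a point): Centre of the open end of that branch: 53 mm to the side of the pipe's axis and 105 mm above its foot.
- plain: Bystander: straight open pipe 50 mm across, 100 mm high, standing; origin under its centre. It swaps places with the other two fittings.
- elbow: Bystander: bent pipe (45 degree elbow) 50 mm across, about 115 mm high, standing; origin under its upright part, leaning over towards its +x.
- hammer: Bystander: hammer lying on the table, handle along its x; origin under its middle.
- square: Bystander: steel try square lying flat, blade 150 mm along its +x from the origin, stock 120 mm.
- tin: Bystander: closed tin 72 mm across, 90 mm high; origin under its centre.
- cone: Bystander: tapered sheet-metal reducer 90 mm across at the foot, 110 mm high; origin under its centre.
- ring_flange: Bystander: flat steel ring 100 mm across, 14 mm thick; origin under its centre.
Not all that is in view belongs to the job. Leave any orange or red look-alike of the part that bears wye_mid alone.

How it is judged (in metres and radians):
On the way, in this order (a step that is already met when the one before it is completed fails the run):
1. the branch pipe stands released on the jig plate between cam and V-block, upright, branch over the V-block side (x of wye_mid in the frame of jig between -0.001 and 0.025 m and y of wye_mid in the frame of jig between -0.041 and -0.012 m and z of wye_mid in the frame of jig between 0.169 and 0.18 m and angle between wye_mid's own z axis and vertical below 0.06 rad and y of branch_end in the frame of jig above 0 m and contact force between the fingers and wye below 0.2 N), for 0.2 s.
2. the cam is turned up against the pipe and holds it firmly in the V (x of wye_mid in the frame of jig between 0.008 and 0.016 m and y of wye_mid in the frame of jig between -0.032 and -0.012 m and z of wye_mid in the frame of jig between 0.169 and 0.18 m and angle between wye_mid's own z axis and vertical below 0.06 rad and y of branch_end in the frame of jig above 0 m and contact force between knob and wye above 3 N), for 0.2 s.
At the end, for the whole second after the job is handed in: The branch pipe stands at rest and upright (within 0.06 rad) on the jig plate, home in the V (axis within 4 mm of the V's middle line), its branch end on the V-block side, with the cam still pressing on it with more than 3 N; nothing is held (all of step 2 and linear speed of wye below 0.01 m/s); the robot touches nothing.
It fails at once if the pipe is dented: the cam presses on it with more than 45 N (contact force between knob and wye above 45 N).
It fails at once if another fitting or tool is moved more than 30 mm (distance of any of plain, elbow, hammer, square, tin, cone, ring_flange from where it was at the start of the episode above 0.03 m).
It also fails if it takes over 72 s, if anything falls off the work surface, if the arm or the gripper's body presses on something with over 40 N, if the wrist force passes 120 N, or if a joint passes its speed limit or range.

## Working session

There is one attempt and no reset: what is moved stays moved. The work goes in short steps, Python scripts to look and compute and a tool call to move; the robot and the scene stay as the last step left them, time stands still between calls to the robot, and variables do not carry over. Pictures are saved under pics/ and viewed, at most 10 in all, crops included, and the job is handed in when it is done.

Besides the shell and the picture viewer there is one more tool, called after "Request:" as name(argument=value, ...), one argument or row to a line, values as JSON. step_arm: Moves the arm, as the interface text tells. Its arguments: {"type":"object","properties":{"increments":{"type":"array","items":{"type":"array","items":{"type":"number"}}}},"required":["increments"]}

```bash
ls; mkdir -p pics
python3 - <<'E'
from station import monitor, vision, manip
import cv2
o=monitor.get_obs()
for k,v in o.items(): print(k,v)
print(manip.hold_point_z)
for n in("side","top"):
    print(n,vision.camera_info(n)); cv2.imwrite(f"pics/{n}0.png",vision.get_image(n))
E
```

```text
pics
time 0.0
joint_positions [ 1.22920964e+00  1.16484415e-01  1.44226973e+00  1.80213475e-05
  1.58397247e+00 -3.78297791e-02]
dq [ 6.76781353e-04 -2.38493975e-06  6.84359666e-04  1.40163123e-03
  2.05459182e-03 -5.82236882e-04]
effort [ 2.31779617e-03 -7.31979418e+01 -6.32487702e+01  4.72179454e-05
  6.31130330e-03  3.50973608e-05]
tcp_pos [201.85833317 643.91733159 230.56045003]
ee_rot [-4.75272522e-01 -3.10519930e+00  1.74380552e-03]
contact_force [-0.01135529 -0.10294413  0.13961657]
wrist_torque [-0.03236897  0.01704987  0.04098108]
gripper_force 0.0
opening 85.04517649060345
18.700000000000003
side {'fov_y': 53.53965408433598, 'cx': 252.07305092368733, 'cy': 196.9094153520825, 'R': array([[ 0.99413298, -0.10538426,  0.02436748],
       [-0.03313974, -0.51120177, -0.85882158],
       [ 0.10296298,  0.85297533, -0.51169495]]), 't': array([-476.87188571,  110.95711137, 1222.09799202])}
top {'fov_y': 44.95510811866494, 'cx': 263.0290893613927, 'cy': 185.58637533911758, 'R': array([[ 0.02006866, -0.99969336, -0.01450645],
       [-0.9972271 , -0.01897496, -0.07195879],
       [ 0.07166146,  0.01591034, -0.99730211]]), 't': array([  -3.58145491,  473.11476276, 1321.49222284])}
```

View pics/side0.png

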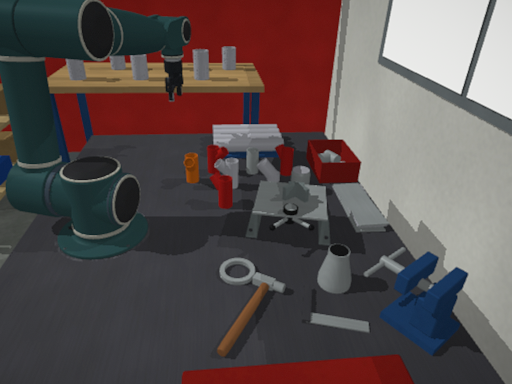

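View pics/top0.png

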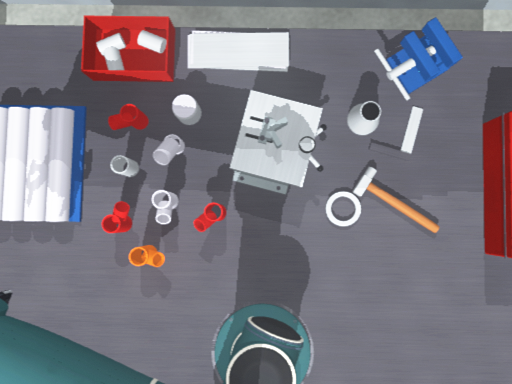

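The top view shows the jig at about (277,140) and the knob at (307,145). Grey candidates for the branch pipe are (165,207), (168,150) and (124,166), with the tin at (187,108). The red and orange look-alikes are at (128,117), (118,217), (210,216) and (147,256). I expect (165,207) to be the wye, and a crop will check it.

Run:
```python
import cv2,numpy as np
a=cv2.imread("pics/top0.png");b=cv2.imread("pics/side0.png")
A=cv2.resize(a[85:245,90:250],None,fx=3.6,fy=3.6,interpolation=cv2.INTER_CUBIC)[:,:400]
A=cv2.resize(a[90:235,100:200],(400,580),interpolation=cv2.INTER_CUBIC)
B=cv2.resize(b[130:220,200:300],(400,360),interpolation=cv2.INTER_CUBIC)
B=cv2.copyMakeBorder(B,0,220,0,0,cv2.BORDER_CONSTANT)
cv2.imwrite("pics/c1.png",np.hstack([A,B]))
C=cv2.resize(a[80:200,220:340],(580,580),interpolation=cv2.INTER_CUBIC)
cv2.imwrite("pics/c2.png",C)
```

```text
(no output)
```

View pics/c1.png

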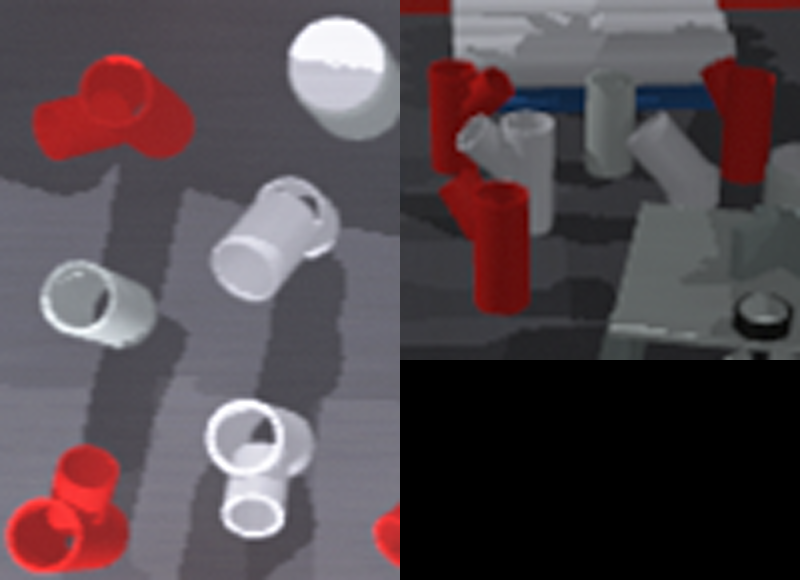

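View pics/c2.png

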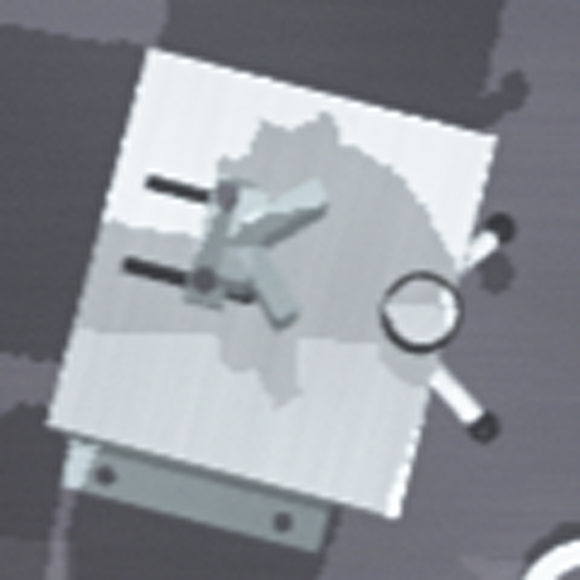

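The crop confirms that the grey two-mouth pipe is the wye: pipe rim at about (161.3,199.3) and branch mouth at (163.3,219.0). The elbow is at (168,150) and the plain pipe at (124,166). The jig plate corners are clear, the cam is close to fully open, and two knob arms stick out at roughly ±45°.

```bash
cat > h.py <<'E'
from station import monitor, vision, manip
import numpy as np, cv2
from scipy.spatial.transform import Rotation as Ro
def ray(n,px,z):
    c=vision.camera_info(n); f=192/np.tan(np.radians(c["fov_y"]/2))
    d=c["R"].T@[(px[0]-c["cx"])/f,(px[1]-c["cy"])/f,1]; o=-c["R"].T@c["t"]
    return o+d*(z-o[2])/d[2]
def proj(n,X):
    c=vision.camera_info(n); f=192/np.tan(np.radians(c["fov_y"]/2))
    p=c["R"]@X+c["t"]; return np.array([c["cx"]+f*p[0]/p[2],c["cy"]+f*p[1]/p[2]])
def rel(pos,xdir):
    """rotvec deg and shift m in tool axes, from the measured pose, to TCP pos with tool down and tool x along xdir (world xy)"""
    o=monitor.get_obs(); R=Ro.from_rotvec(o["ee_rot"])
    x=np.r_[np.array(xdir[:2])/np.hypot(*xdir[:2]),0]; z=np.array([0,0,-1.]); G=Ro.from_matrix(np.c_[x,np.cross(z,x),z])
    return np.round((R.inv()*G).as_rotvec(degrees=True),2), np.round(R.inv().apply(np.array(pos)-o["tcp_pos"])/1000,4)
E
python3 - <<'E'
from h import *
P=np.array([(148,48),(497,137),(398,517),(48,428)])/4.8333+[220-.4,80-.4]
W=[ray("top",p,120) for p in P]
for i in range(4): print(W[i].round(1), np.linalg.norm(W[i]-W[(i+1)%4]).round(1))
c=np.mean(W,0)
# order: 0=+x? left edge = +y, 1 right = -y
y=(W[0]+W[3]-W[1]-W[2])[:2]; x=(W[0]+W[1]-W[2]-W[3])[:2]
print("c",c,"yaw from y",np.degrees(np.arctan2(-y[0],y[1])),"from x",np.degrees(np.arctan2(x[1],x[0])))
k=ray("top",np.array([422,312])/4.8333+[219.6,79.6],139); print("cam",k)
for q in((503,228),(484,428)):
    print("ball",ray("top",np.array(q)/4.8333+[219.6,79.6],96))
a=ray("top",np.array([245,437])/4+[99.6,89.6],110); b=ray("top",np.array([253,516])/4+[99.6,89.6],105)
print("wye",a,b,np.linalg.norm((b-a)[:2]),np.degrees(np.arctan2((b-a)[1],(b-a)[0])))
s=(np.array([527,120])-[400,0])/4+[199.6,129.6]; print("side rim pred",proj("side",a),"seen",s)
E
```

```text
[725.3  43.9 120. ] 201.0
[ 678.  -151.5  120. ] 219.3
[465.1 -99.5 120. ] 199.2
[510.7  94.5 120. ] 220.5
c [594.77892345 -28.16117943 120.        ] yaw from y -13.42481018187301 from x -13.494950693475111
cam [ 575.93756242 -109.66796173  139.        ]
ball [ 631.73133209 -158.11144505   96.        ]
ball [ 517.82016523 -148.66943386   96.        ]
wye [425.47062878 277.9617194  110.        ] [372.66111581 271.83782403 105.        ] 53.16339675308739 -173.38541190770488
side rim pred [230.892969   160.15588412] seen [231.35 159.6 ]
```

Run:
```python
from h import *
b=np.radians(-173.4)
print(rel([425.5,278,180],[np.cos(b),np.sin(b)]))
```

```text
(array([-6.000e-02, -1.000e-02, -2.401e+01]), array([-0.3228, -0.2822,  0.0509]))
```

Request:
step_arm(
  increments=[
    [0,0,-24,-0.3228,-0.2822,0,1],
    [0,0,-24,-0.3228,-0.2822,0,1],
    [0,0,-24,-0.3228,-0.2822,0,1],
    [0,0,-24,-0.3228,-0.2822,0,1],
    [0,0,-24,-0.3228,-0.2822,0,1],
    [0,0,-24,-0.3228,-0.2822,0,1],
    [0,0,-24,-0.3228,-0.2822,0,1],
    [0,0,-24,-0.3228,-0.2822,0.05,1],
    [0,0,-24,-0.3228,-0.2822,0.05,1],
    [0,0,-24,-0.3228,-0.2822,0.05,1],
  ],
)

```text
time: 1.35
tcp_pos: [425.5, 278.8, 182.7]
ee_rot: [-0.182, 3.136, 0.001]
contact_force: [0.1, -0.5, -0.2]
opening: 85.4
gripper_force: 0.0
```

Run:
```python
from h import *
b=np.radians(-173.4)
print(monitor.get_obs()["tcp_pos"],rel([425.5,278,68],[np.cos(b),np.sin(b)]))
```

```text
[425.54908734 278.82395493 182.74374587] (array([0.02, 0.04, 0.04]), array([ 0.0002, -0.0008,  0.1147]))
```

Request:
step_arm(
  increments=[
    [0,0,0,0,-0.0008,0.04,1],
    [0,0,0,0,-0.0008,0.08,1],
    [0,0,0,0,-0.0008,0.114,1],
    [0,0,0,0,-0.0008,0.114,1],
    [0,0,0,0,-0.0008,0.114,-1],
    [0,0,0,0,-0.0008,0.114,-1],
    [0,0,0,0,-0.0008,0.114,-1],
    [0,0,0,0,-0.0008,0.114,-1],
    [0,0,0,0,-0.0008,0.114,-1],
    [0,0,0,0,-0.0008,0.114,-1],
  ],
)

```text
time: 2.6
tcp_pos: [426.5, 278.1, 69.5]
ee_rot: [-0.181, 3.134, 0.002]
contact_force: [-0.1, 1.3, 7.8]
opening: 47.8
gripper_force: 61.1
```

Request:
step_arm(
  increments=[
    [0,0,0,0,0,-0.03,-1],
    [0,0,0,0,0,-0.07,-1],
    [0,0,0,0,0,-0.11,-1],
    [0,0,0,0,0,-0.15,-1],
    [0,0,0,0,0,-0.19,-1],
    [0,0,0,0,0,-0.215,-1],
    [0,0,0,0,0,-0.215,-1],
    [0,0,0,0,0,-0.215,-1],
  ],
)

```text
time: 3.6
tcp_pos: [425.4, 277.3, 281.2]
ee_rot: [0.181, -3.135, 0.001]
contact_force: [-0.4, -0.0, -2.6]
opening: 48.1
gripper_force: 63.0
```

Run:
```python
from h import *
j=np.radians(-13.46); X=np.array([np.cos(j),np.sin(j)]);Y=np.array([-X[1],X[0]])
c=np.array([594.8,-28.2]); L=c+12*X-31.5*Y; print("load",L,monitor.get_obs()["tcp_pos"])
print(rel([*L,284],Y))
for n in("side","top"): cv2.imwrite(f"pics/{n}1.png",vision.get_image(n))
a=cv2.imread("pics/side1.png");b=cv2.imread("pics/top1.png")
p=proj("side",monitor.get_obs()["tcp_pos"]).astype(int);q=proj("top",monitor.get_obs()["tcp_pos"]).astype(int);print(p,q)
f=lambda im,p:cv2.resize(im[max(p[1]-50,0):p[1]+50,p[0]-50:p[0]+50],(400,400),interpolation=cv2.INTER_CUBIC)
cv2.imwrite("pics/c3.png",np.hstack([f(a,p),f(b,q)]))
```

```text
load [599.13824827 -61.62797634] [425.37048027 277.31949212 281.22038522]
(array([-7.0000e-02, -1.0000e-02,  1.1006e+02]), array([-0.1337, -0.3567, -0.0027]))
[230 116] [143 195]
```

View pics/c3.png

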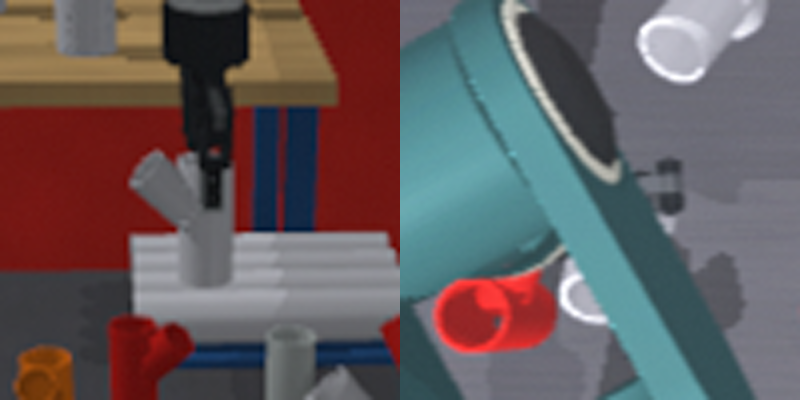

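The wye is held upright at about (230,125) in the side view, with its branch pointing to world -x.

Request:
step_arm(
  increments=[
    [0,0,10,-0.0137,-0.0367,0,-1],
    [0,0,20,-0.0287,-0.0767,0,-1],
    [0,0,30,-0.0437,-0.1167,0,-1],
    [0,0,40,-0.0587,-0.1567,0,-1],
    [0,0,50,-0.0737,-0.1967,0,-1],
    [0,0,60,-0.0887,-0.2367,0,-1],
    [0,0,70,-0.1037,-0.2767,0,-1],
    [0,0,80,-0.1187,-0.3167,0,-1],
    [0,0,90,-0.1337,-0.3567,0,-1],
    [0,0,100,-0.1337,-0.3567,0,-1],
  ],
)

```text
time: 4.95
tcp_pos: [599.8, -63.9, 280.3]
ee_rot: [-2.294, -2.144, 0.003]
contact_force: [-0.2, 0.2, -2.9]
opening: 48.2
gripper_force: 63.2
```

Run:
```python
from h import *
j=np.radians(-13.46); X=np.array([np.cos(j),np.sin(j)]);Y=np.array([-X[1],X[0]])
c=np.array([594.8,-28.2]); L=c+12*X-31.5*Y
print(monitor.get_obs()["tcp_pos"],rel([*L,230],Y))
```

```text
[599.84589737 -63.88188131 280.27059107] (array([-0.16,  0.02,  9.57]), array([ 0.0022, -0.0007,  0.0503]))
```

Request:
step_arm(
  increments=[
    [0,0,9.6,0.001,-0.0007,0.015,-1],
    [0,0,9.6,0.001,-0.0007,0.03,-1],
    [0,0,9.6,0.001,-0.0007,0.035,-1],
    [0,0,9.6,0.001,-0.0007,0.035,-1],
    [0,0,9.6,0.001,-0.0007,0.035,-1],
  ],
)

```text
time: 5.58
tcp_pos: [598.9, -60.4, 247.9]
ee_rot: [2.457, 1.957, 0.001]
contact_force: [0.9, -0.2, -2.5]
opening: 48.0
gripper_force: 63.3
```

Run:
```python
from h import *
j=np.radians(-13.46); X=np.array([np.cos(j),np.sin(j)]);Y=np.array([-X[1],X[0]])
c=np.array([594.8,-28.2]); L=c+12*X-31.5*Y
o=monitor.get_obs();t=o["tcp_pos"];print(t,rel([*L,195],Y))
for n in("side","top"): cv2.imwrite(f"pics/{n}2.png",vision.get_image(n))
a=cv2.imread("pics/side2.png");b=cv2.imread("pics/top2.png")
foot=np.array([t[0],t[1],t[2]-69.5])
for k,d in(("foot",0),("top",110)):
    q=foot+[0,0,d]; print(k,proj("side",q),proj("top",q))
p=proj("side",t).astype(int);q=proj("top",t).astype(int);print(p-50,q-50)
f=lambda im,p:cv2.resize(im[max(p[1]-50,0):p[1]+50,p[0]-50:p[0]+50],(400,400),interpolation=cv2.INTER_CUBIC)
cv2.imwrite("pics/c4.png",np.hstack([f(a,p),f(b,q)]))
```

```text
[598.89929988 -60.42305844 247.90878505] (array([ 0.04, -0.  ,  0.53]), array([-0.0011,  0.0005,  0.0529]))
foot [295.18127844 186.49395127] [288.96262346 132.42478744]
top [298.3588686  152.80457459] [290.91882259 123.58954386]
[247 115] [240  77]
```

View pics/c4.png

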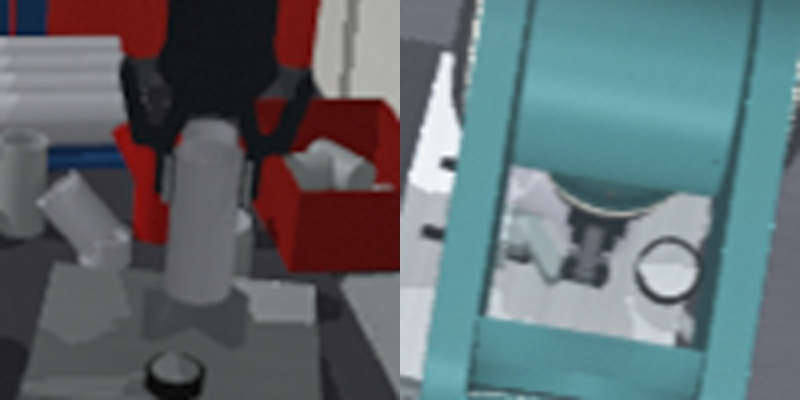

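The pipe hangs between the cam and the V, with its foot axis at about (296,187) in the side view against a predicted (295.2,186.5). Tilt looks negligible.

Run:
```python
from h import *
o=monitor.get_obs();t=o["tcp_pos"]
foot=np.array([t[0],t[1],t[2]-69.5])
A=np.linspace(0,2*np.pi,180)
c=lambda z:np.array([proj("side",foot+[25*np.cos(a),25*np.sin(a),z]) for a in A])
f=c(0);g=c(110);print("foot xmin,xmax,ymax",f[:,0].min(),f[:,0].max(),f[:,1].max(),"top",g[:,0].min(),g[:,0].max(),g[:,1].max())
im=cv2.imread("pics/side2.png")
print(im[184:196,296].tolist()); print(im[180,284:312].sum(1).tolist())
```

```text
foot xmin,xmax,ymax 286.83348788263754 303.5655514037352 190.65606646944818 top 289.57400430840386 307.1852720635514 156.50713412909144
[[107, 103, 102], [108, 105, 103], [108, 104, 103], [108, 104, 103], [109, 104, 104], [110, 105, 105], [105, 101, 100], [83, 81, 77], [67, 67, 61], [68, 68, 63], [68, 68, 63], [68, 68, 62]]
[164, 166, 166, 158, 218, 284, 288, 294, 304, 307, 309, 312, 317, 314, 312, 316, 317, 324, 325, 330, 322, 286, 251, 254, 252, 218, 163, 165]
```

Request:
step_arm(
  increments=[
    [0,0,0.5,-0.001,0.0005,0.015,-1],
    [0,0,0.5,-0.001,0.0005,0.03,-1],
    [0,0,0.5,-0.001,0.0005,0.04,-1],
    [0,0,0.5,-0.001,0.0005,0.044,-1],
    [0,0,0.5,-0.001,0.0005,0.048,-1],
    [0,0,0.5,-0.001,0.0005,0.051,-1],
    [0,0,0.5,-0.001,0.0005,0.053,-1],
    [0,0,0.5,-0.001,0.0005,0.053,-1],
  ],
)

```text
time: 6.68
tcp_pos: [599.0, -61.6, 194.3]
ee_rot: [2.467, 1.945, 0.0]
contact_force: [-0.4, -0.5, -2.2]
opening: 48.2
gripper_force: 63.3
```

Request:
step_arm(
  increments=[
    [0,0,0,0,0,0.002,-1],
    [0,0,0,0,0,0.003,-1],
    [0,0,0,0,0,0.004,-1],
    [0,0,0,0,0,0.004,-1],
  ],
)

```text
time: 7.18
tcp_pos: [599.0, -61.6, 190.2]
ee_rot: [-2.467, -1.945, 0.0]
contact_force: [-0.7, 0.4, -2.4]
opening: 47.9
gripper_force: 63.3
```

Request:
step_arm(
  increments=[
    [0,0,0,0,0,0.001,-1],
    [0,0,0,0,0,0.0015,-1],
    [0,0,0,0,0,0.0015,-1],
  ],
)

```text
time: 7.55
tcp_pos: [599.1, -61.6, 189.5]
ee_rot: [2.467, 1.945, 0.001]
contact_force: [-1.1, 0.4, 5.8]
opening: 48.2
gripper_force: 64.1
```

Request:
step_arm(
  increments=[
    [0,0,0,0,0,0,1],
    [0,0,0,0,0,0,1],
    [0,0,0,0,0,0,1],
    [0,0,0,0,0,0,1],
    [0,0,0,0,0,-0.02,1],
    [0,0,0,0,0,-0.06,1],
    [0,0,0,0,0,-0.1,1],
    [0,0,0,0,0,-0.12,-1],
    [0,0,0,0,0,-0.12,-1],
    [0,0,0,0,0,-0.12,-1],
  ],
)

```text
time: 8.8
tcp_pos: [598.8, -61.5, 307.1]
ee_rot: [-2.466, -1.944, 0.002]
contact_force: [0.6, -0.4, -0.1]
opening: 31.9
gripper_force: 0.0
```

Run:
```python
from h import *
j=np.radians(-13.46); X=np.array([np.cos(j),np.sin(j)]);Y=np.array([-X[1],X[0]])
c=np.array([594.8,-28.2]); K=c-70*Y;print("knob",K)
for n in("side","top"): cv2.imwrite(f"pics/{n}3.png",vision.get_image(n))
a=cv2.imread("pics/side3.png");b=cv2.imread("pics/top3.png")
# arms from balls
B=[(631.7,-158.1),(517.8,-148.7)]
for q in B:
    v=np.array(q)-K; print("arm r",np.hypot(*v),"jig angle deg",np.degrees(np.arctan2(v@Y,v@X)))
for xj in (-75,-60): 
    P=c+xj*X-122*Y; print(P, rel([*P,300],Y), rel([*P,300],X))
f=lambda im,p,s:cv2.resize(im[p[1]:p[1]+120,p[0]:p[0]+100],(400,480),interpolation=cv2.INTER_CUBIC)
cv2.imwrite("pics/c5.png",np.hstack([f(a,(240,130),0),f(b,(235,80),0)]))
```

```text
knob [578.50634747 -96.27728613]
arm r 81.55741915827227 jig angle deg -35.83055712391502
arm r 80.20848802997071 jig angle deg -125.72788702969115
[ 493.46254187 -129.39149955] (array([-0.13,  0.01, -0.05]), array([-0.0906, -0.0865,  0.0073])) (array([-0.1 ,  0.12, 89.95]), array([-0.0906, -0.0865,  0.0073]))
[ 508.05053176 -132.88299652] (array([-0.13,  0.01, -0.05]), array([-0.0906, -0.0715,  0.0073])) (array([-0.1 ,  0.12, 89.95]), array([-0.0906, -0.0715,  0.0073]))
```

View pics/c5.png

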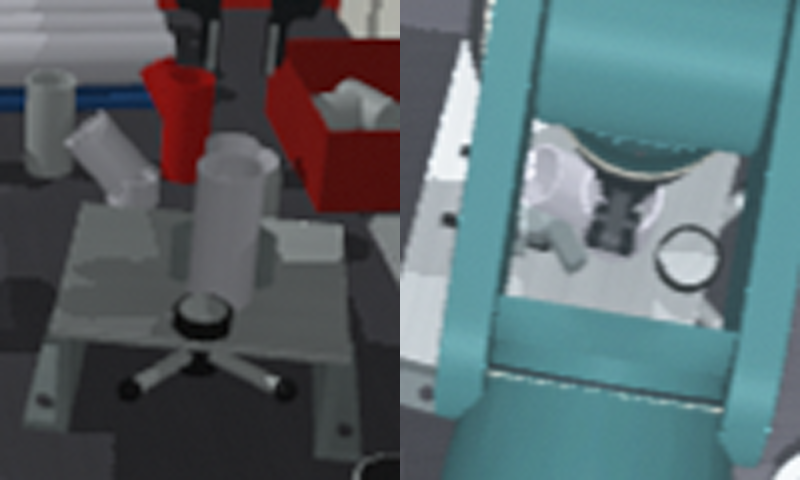

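The pipe stands free between the cam and the V, with its branch over the V-block. The knob arms are visible at about (273,227) and (311,227). One is 36° before straight out, so I can push it.

Request:
step_arm(
  increments=[
    [0,0,0,-0.05,-0.04,0,-1],
    [0,0,0,-0.0906,-0.0865,0,-1],
    [0,0,0,-0.0906,-0.0865,0,-1],
    [0,0,0,-0.0906,-0.0865,0.05,-1],
    [0,0,0,-0.0906,-0.0865,0.1,-1],
    [0,0,0,-0.0906,-0.0865,0.15,-1],
    [0,0,0,-0.0906,-0.0865,0.2,-1],
    [0,0,0,-0.0906,-0.0865,0.222,-1],
    [0,0,0,-0.0906,-0.0865,0.222,-1],
  ],
)

```text
time: 10.02
tcp_pos: [493.0, -128.8, 84.5]
ee_rot: [-2.464, -1.943, 0.004]
contact_force: [-1.1, -0.2, -0.4]
opening: 0.1
gripper_force: 0.0
```

```bash
cat >> h.py <<'E'
j=np.radians(-13.46); X=np.array([np.cos(j),np.sin(j)]);Y=np.array([-X[1],X[0]]);C=np.array([594.8,-28.2])
def tojig(p): v=np.array(p[:2])-C; return np.array([v@X,v@Y])
E
python3 - <<'E'
from h import *
from scipy.optimize import brentq
o=monitor.get_obs(); print(tojig(o["tcp_pos"]),o["tcp_pos"][2],o["contact_force"],o["opening"])
im=lambda q:np.array(q)/4.8333+[219.6,79.6]
for n,q in(("vertex",(247,243)),("tipA",(322,188)),("tipB",(290,322))): print(n,tojig(ray("top",im(q),165)))
for yh in(-28.5,-26,-24,-22,-20,-18,-16.5):
    g=lambda t:np.hypot(14*np.sin(t)-12,yh+70+14*np.cos(t))-47
    r=[t for t in np.linspace(0,2.9,291) if g(t)<0]; print(yh,r[:1])
E
```

```text
[ -75.62400409 -121.57271992] 84.53719160822996 [-1.12686892 -0.17819321 -0.35044415] 0.08439676967579941
vertex [ 8.74640573 17.06206986]
tipA [ 47.62305668 -14.36519679]
tipB [-26.79798361 -15.85991383]
-28.5 [np.float64(1.17)]
-26 [np.float64(1.36)]
-24 [np.float64(1.51)]
-22 [np.float64(1.6500000000000001)]
-20 [np.float64(1.79)]
-18 [np.float64(1.94)]
-16.5 [np.float64(2.06)]
```

Request:
step_arm(
  increments=[
    [0,0,0,0,0.008,0,-1],
    [0,0,0,0,0.016,0,-1],
    [0,0,0,0,0.022,0,-1],
    [0,0,0,0,0.028,0,-1],
    [0,0,0,0,0.034,0,-1],
    [0,0,0,0,0.04,0,-1],
    [0,0,0,0,0.045,0,-1],
    [0,0,0,0,0.05,0,-1],
    [0,0,0,0,0.05,0,-1],
  ],
)

```text
time: 11.15
tcp_pos: [542.9, -141.5, 87.5]
ee_rot: [2.467, 1.944, -0.001]
contact_force: [-3.9, -1.8, 0.6]
opening: 0.3
gripper_force: 1.8
```

```bash
cat >> h.py <<'E'
K=C-70*Y
def st():
    o=monitor.get_obs(); F=o["contact_force"][:2]; p=tojig(o["tcp_pos"]); fx,fy=F@X,F@Y
    print("jig",p.round(1),"Fjig",round(fx,2),round(fy,2),"t",round(o["time"],2))
    for r in(41,52,63): print(r,"T",round((-(-r)*-fx+ (p[0]+14.5)*-fy)/1000,3),end="; ")
    print()
E
python3 -c "
from h import *
st()"
```

```text
jig [ -24.1 -122.3] Fjig -3.37 -2.67 t 11.15
41 T 0.113; 52 T 0.15; 63 T 0.187;
```

Request:
step_arm(
  increments=[
    [0,0,0,0,0.002,0.004,-1],
    [0,0,0,0,0.004,0.004,-1],
    [0,0,0,0,0.006,0.004,-1],
    [0,0,0,0,0.008,0.004,-1],
  ],
)

```text
time: 11.65
tcp_pos: [550.4, -143.5, 83.7]
ee_rot: [2.467, 1.945, -0.001]
contact_force: [-9.2, -1.7, 3.6]
opening: 0.1
gripper_force: 4.5
```

```bash
python3 -c "
from h import *
st()"
```

```text
jig [ -16.4 -122.4] Fjig -8.59 -3.85 t 11.65
41 T 0.345; 52 T 0.439; 63 T 0.534;
```

Request:
step_arm(
  increments=[
    [0,0,0,0,0.002,0,-1],
    [0,0,0,0,0.004,0,-1],
    [0,0,0,0,0.006,0,-1],
    [0,0,0,0,0.008,0,-1],
  ],
)

```text
time: 12.15
tcp_pos: [558.2, -145.3, 83.7]
ee_rot: [2.467, 1.945, -0.001]
contact_force: [-8.9, 0.2, 3.0]
opening: -0.1
gripper_force: 4.4
```

```bash
python3 -c "
from h import *
st()"
```

```text
jig [  -8.4 -122.4] Fjig -8.68 -1.9 t 12.15
41 T 0.368; 52 T 0.463; 63 T 0.559;
```

Request:
step_arm(
  increments=[
    [0,0,0,0,0.002,0,-1],
    [0,0,0,0,0.004,0,-1],
    [0,0,0,0,0.006,0,-1],
    [0,0,0,0,0.008,0,-1],
  ],
)

```text
time: 12.65
tcp_pos: [565.9, -146.7, 83.6]
ee_rot: [-2.467, -1.944, 0.001]
contact_force: [-9.1, 3.7, 2.4]
opening: 0.1
gripper_force: 4.3
```

```bash
python3 -c "
from h import *
st()"
```

```text
jig [  -0.5 -121.9] Fjig -9.68 1.48 t 12.65
41 T 0.376; 52 T 0.483; 63 T 0.589;
```

Request:
step_arm(
  increments=[
    [0,0,0,0,0.002,0,-1],
    [0,0,0,0,0.004,0,-1],
    [0,0,0,0,0.006,0,-1],
    [0,0,0,0,0.008,0,-1],
  ],
)

```text
time: 13.15
tcp_pos: [573.5, -148.6, 83.3]
ee_rot: [-2.466, -1.944, 0.001]
contact_force: [-9.2, 1.0, 0.4]
opening: 0.2
gripper_force: 4.1
```

```bash
python3 -c "
from h import *
st()"
```

```text
jig [   7.3 -122. ] Fjig -9.18 -1.13 t 13.15
41 T 0.401; 52 T 0.502; 63 T 0.603;
```

Request:
step_arm(
  increments=[
    [0,0,0,0,0.002,0,-1],
    [0,0,0,0,0.004,0,-1],
    [0,0,0,0,0.006,0,-1],
    [0,0,0,0,0.008,0,-1],
    [0,0,0,0,0.01,0,-1],
  ],
)

```text
time: 13.78
tcp_pos: [583.2, -151.1, 83.2]
ee_rot: [-2.467, -1.944, 0.002]
contact_force: [-8.7, 1.8, -0.1]
opening: 0.2
gripper_force: 4.0
```

```bash
python3 -c "
from h import *
st()"
```

```text
jig [  17.3 -122.2] Fjig -8.92 -0.32 t 13.78
41 T 0.376; 52 T 0.474; 63 T 0.572;
```

Request:
step_arm(
  increments=[
    [0,0,0,0,-0.005,0,-1],
    [0,0,0,0,-0.005,-0.03,-1],
    [0,0,0,0,-0.005,-0.055,-1],
    [0,0,0,0,-0.06,-0.055,-1],
    [0,0,0,0,-0.11,-0.055,-1],
    [0,0,0,0,-0.11,-0.055,-1],
    [0,0,0,0,-0.11,-0.03,-1],
    [0,0,0,0,-0.11,0,-1],
    [0,0,0,0,-0.11,0,-1],
  ],
)

```text
time: 14.9
tcp_pos: [476.1, -125.2, 81.6]
ee_rot: [-2.466, -1.944, 0.002]
contact_force: [0.3, 0.5, 1.3]
opening: -0.1
gripper_force: 0.0
```

Run:
```python
from h import *
st()
for n in("side","top"): cv2.imwrite(f"pics/{n}4.png",vision.get_image(n))
a=cv2.imread("pics/side4.png");b=cv2.imread("pics/top4.png")
f=lambda im,p,s:cv2.resize(im[p[1]:p[1]+120,p[0]:p[0]+100],(400,480),interpolation=cv2.INTER_CUBIC)
cv2.imwrite("pics/c6.png",np.hstack([f(a,(240,130),0),f(b,(245,80),0)]))
```

```text
jig [ -92.9 -121.9] Fjig 0.13 0.55 t 14.9
41 T 0.038; 52 T 0.036; 63 T 0.035;
```

View pics/c6.png

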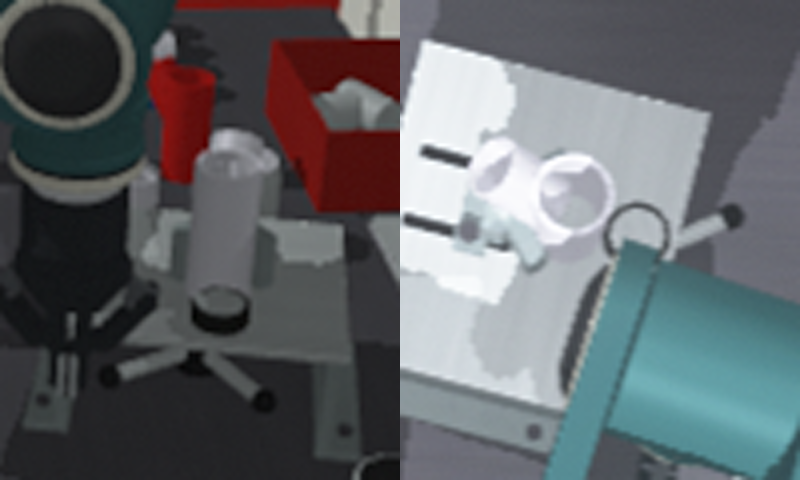

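The fingers are clear to the left of the next arm's ball at (267,223). The cam has swung to the right and the pipe is still upright. I'll measure the arm angle and pipe position.

Run:
```python
from h import *
q=lambda u,v:(245+(u-400)/4-.4,80+v/4-.4)
b=tojig(ray("top",q(732,215),96)); print("ball",b,np.degrees(np.arctan2(b[1]+70,b[0])))
s=tojig(ray("side",(240+109/4-.4,130+376/4-.4),96)); print("ball2",s,np.degrees(np.arctan2(s[1]+70,s[0])))
print("cam",tojig(ray("top",q(637,232),139)))
print("pipe",tojig(ray("top",q(578,192),230)),"branch",tojig(ray("top",q(497,166),225)))
```

```text
ball [  51.2011033  -132.53875031] -50.69246857581269
ball2 [ -61.62619589 -119.39311504] -141.28798445227017
cam [ 15.50585009 -71.53130412]
pipe [ 13.18137127 -28.10155656] branch [17.44878568 24.15186375]
```

Request:
step_arm(
  increments=[
    [0,0,0,0,0.004,0,-1],
    [0,0,0,0,0.006,0,-1],
    [0,0,0,0,0.008,0,-1],
    [0,0,0,0,0.01,0,-1],
    [0,0,0,0,0.012,0,-1],
  ],
)

```text
time: 15.62
tcp_pos: [485.8, -128.9, 83.0]
ee_rot: [-2.465, -1.943, 0.009]
contact_force: [-35.9, -8.4, 18.3]
opening: -0.2
gripper_force: 16.6
```

```bash
python3 -c "
from h import *
st()"
```

```text
jig [ -82.6 -123.3] Fjig -32.99 -16.52 t 15.62
41 T 0.228; 52 T 0.591; 63 T 0.954;
```

Request:
step_arm(
  increments=[
    [0,0,0,-0.002,0,0,-1],
    [0,0,0,-0.004,0.001,0,-1],
    [0,0,0,-0.0052,0.002,0,-1],
  ],
)

```text
time: 16.0
tcp_pos: [487.6, -134.0, 83.1]
ee_rot: [-2.466, -1.944, 0.004]
contact_force: [-16.6, -1.7, 11.7]
opening: -0.4
gripper_force: 8.0
```

```bash
cat >> h.py <<'E'
def sb(d):
    "ball contact, d = ball to finger offset in y; ball centre from finger face"
    o=monitor.get_obs(); F=o["contact_force"][:2]; p=tojig(o["tcp_pos"]); fx,fy=F@X,F@Y
    bx=p[0]+14.5+9; ph=-np.arccos(bx/80); t=np.array([-np.sin(ph),np.cos(ph)])
    print("jig",p.round(2),"F",round(fx,2),round(fy,2),round(o["contact_force"][2],2),"ball deg",round(np.degrees(ph),1),"T",round(-80*(t@[fx,fy])/1000,3),"t",round(o["time"],2))
E
python3 -c "
from h import *
sb(0)"
```

```text
jig [ -79.67 -127.87] F -15.79 -5.52 11.67 ball deg -134.6 T 0.59 t 16.0
```

Request:
step_arm(
  increments=[
    [0,0,0,-0.001,0.0005,0,-1],
    [0,0,0,-0.002,0.001,0,-1],
    [0,0,0,-0.003,0.002,0,-1],
  ],
)

```text
time: 16.38
tcp_pos: [488.9, -137.0, 83.1]
ee_rot: [-2.466, -1.943, 0.003]
contact_force: [-15.7, 2.4, 10.6]
opening: 0.1
gripper_force: 8.3
```

```bash
cat >> h.py <<'E'
def shift(ref,i):
    "pipe motion (jig mm) since picture ref, by tracking the rim patch in the top and side views"
    for n,(u,v,w,h),s,z in(("top",(278,116,22,24),2,230),("side",(288,165,18,16),2,230)):
        a=cv2.imread(f"pics/{n}{ref}.png");b=vision.get_image(n); cv2.imwrite(f"pics/{n}{i}.png",b)
        up=lambda m:cv2.resize(m,None,fx=8,fy=8,interpolation=cv2.INTER_CUBIC)
        T=up(a[v:v+h,u:u+w]); S=up(b[v-6:v+h+6,u-6:u+w+6]); r=cv2.matchTemplate(S,T,cv2.TM_CCOEFF_NORMED)
        _,m,_,l=cv2.minMaxLoc(r); d=np.array(l)/8-6; c=np.array([u+w/2,v+h/2])
        print(n,"px",d,"score",round(m,3),"jig mm",(tojig(ray(n,c+d,z))-tojig(ray(n,c,z))).round(1))
E
python3 -c "
from h import *
sb(0);shift(4,5)"
```

```text
jig [ -77.64 -130.44] F -15.79 -1.32 10.59 ball deg -132.6 T 0.858 t 16.38
top px [-0.375 -0.625] score 0.942 jig mm [1.3 1.3]
side px [ 0.375 -0.125] score 0.966 jig mm [1.1 1. ]
```

Run:
```python
from h import *
a=cv2.imread("pics/side5.png");b=cv2.imread("pics/top5.png")
f=lambda im,p:cv2.resize(im[p[1]:p[1]+75,p[0]:p[0]+50],(400,600),interpolation=cv2.INTER_CUBIC)
cv2.imwrite("pics/c7.png",np.hstack([f(a,(270,160)),f(b,(262,95))]))
```

View pics/c7.png

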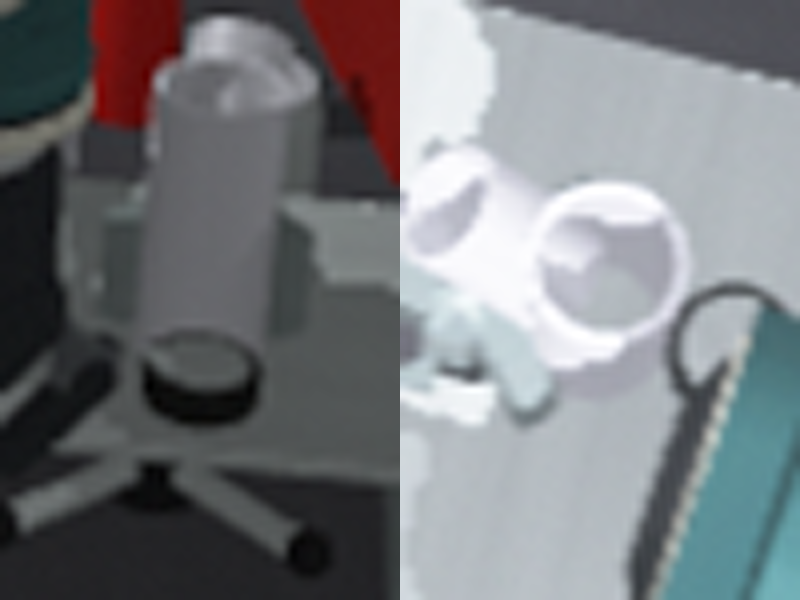

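The pipe is upright. Its rim is at about (287.4,127.3) in the top view, the cam top at about (295,205) in the side view, and the right-hand ball at (308.3,228.6). I'll work out the angles.

Run:
```python
from h import *
b=tojig(ray("side",(270+310/8-.45,160+552/8-.45),96)); print("ball",b,np.degrees(np.arctan2(b[1]+70,b[0])))
b=tojig(ray("side",(240+264/4-.4,130+402/4-.4),96)); print("same ball in pic 4",b,np.degrees(np.arctan2(b[1]+70,b[0])))
print("cam5",tojig(ray("side",(270+203/8-.45,160+362/8-.45),139)),"cam4",tojig(ray("side",(240+221/4-.4,130+301/4-.4),139)))
r=ray("top",(262+207/8-.45,95+262/8-.45),230);print("pipe",tojig(r))
```

```text
ball [  59.03722849 -124.66696418] -42.798898164024166
same ball in pic 4 [  51.36771412 -133.64792211] -51.094376386322374
cam5 [ 15.26621976 -70.78941731] cam4 [ 15.05530998 -71.1083306 ]
pipe [ 12.87943464 -23.95498805]
```

Request:
step_arm(
  increments=[
    [0,0,0,0,-0.003,0,-1],
    [0,0,0,0,-0.006,0,-1],
    [0,0,0,0,-0.006,0,-1],
  ],
)

```text
time: 16.85
tcp_pos: [484.0, -135.5, 82.9]
ee_rot: [2.467, 1.945, 0.0]
contact_force: [0.2, 0.6, 0.3]
opening: -0.1
gripper_force: 0.0
```

```bash
python3 -c "
from h import *
sb(0);shift(5,6)"
```

```text
jig [ -82.75 -130.16] F 0.05 0.58 0.34 ball deg -137.8 T 0.032 t 16.85
top px [0. 0.] score 0.999 jig mm [0. 0.]
side px [0. 0.] score 0.998 jig mm [0. 0.]
```

Request:
step_arm(
  increments=[
    [0,0,0,0,0.003,0,-1],
    [0,0,0,0,0.004,0,-1],
    [0,0,0,0,0.0045,0,-1],
    [0,0,0,0,0.005,0,-1],
  ],
)

```text
time: 17.45
tcp_pos: [488.6, -136.7, 82.7]
ee_rot: [-2.467, -1.944, 0.001]
contact_force: [-7.3, 1.9, 1.8]
opening: 0.2
gripper_force: 3.6
```

```bash
python3 -c "
from h import *
sb(0)"
```

```text
jig [ -78.07 -130.23] F -7.5 0.14 1.77 ball deg -133.0 T 0.446 t 17.45
```

Request:
step_arm(
  increments=[
    [0,0,0,-0.0005,0.0005,0,-1],
    [0,0,0,-0.001,0.001,0,-1],
  ],
)

```text
time: 17.7
tcp_pos: [488.9, -137.3, 82.6]
ee_rot: [-2.465, -1.943, 0.001]
contact_force: [-10.3, 7.1, 5.9]
opening: -0.4
gripper_force: 5.8
```

```bash
python3 -c "
from h import *
sb(0);shift(5,7)"
```

```text
jig [ -77.58 -130.77] F -11.68 4.54 5.86 ball deg -132.5 T 0.934 t 17.7
top px [0. 0.] score 0.995 jig mm [0. 0.]
side px [0. 0.] score 0.998 jig mm [0. 0.]
```

The knob now resists more than 0.9 N m at the ball without turning, and the pipe does not move. Earlier free turning read about 0.38 N m. The pipe is therefore home and clamped, so I'll back off without pushing further.

Request:
step_arm(
  increments=[
    [0,0,0,0,-0.004,0,-1],
    [0,0,0,0,-0.008,0,-1],
    [0,0,0,0,-0.012,0,-1],
    [0,0,0,0,-0.012,-0.05,-1],
    [0,0,0,0,-0.012,-0.1,-1],
    [0,0,0,-0.05,-0.06,-0.12,-1],
    [0,0,0,-0.1,-0.1,-0.12,-1],
    [0,0,0,-0.15,-0.1,-0.12,-1],
    [0,0,0,-0.15,-0.1,-0.12,-1],
  ],
)

```text
time: 18.92
tcp_pos: [355.6, -263.1, 203.0]
ee_rot: [2.471, 1.938, -0.001]
contact_force: [0.2, 0.5, 0.4]
opening: 0.2
gripper_force: 0.0
```

Run:
```python
from h import *
sb(0);shift(5,8)
a=cv2.imread("pics/side8.png");b=cv2.imread("pics/top8.png")
f=lambda im,p:cv2.resize(im[p[1]:p[1]+75,p[0]:p[0]+50],(400,600),interpolation=cv2.INTER_CUBIC)
cv2.imwrite("pics/c8.png",np.hstack([f(a,(270,160)),f(b,(265,95))]))
```

```text
jig [-177.95 -284.13] F 0.12 0.57 0.41 ball deg nan T nan t 18.93
top px [-0.25   0.125] score 0.838 jig mm [-0.5  0.5]
side px [0. 0.] score 0.875 jig mm [0. 0.]h.py:27: RuntimeWarning: invalid value encountered in arccos
  bx=p[0]+14.5+9; ph=-np.arccos(bx/80); t=np.array([-np.sin(ph),np.cos(ph)])
```

View pics/c8.png

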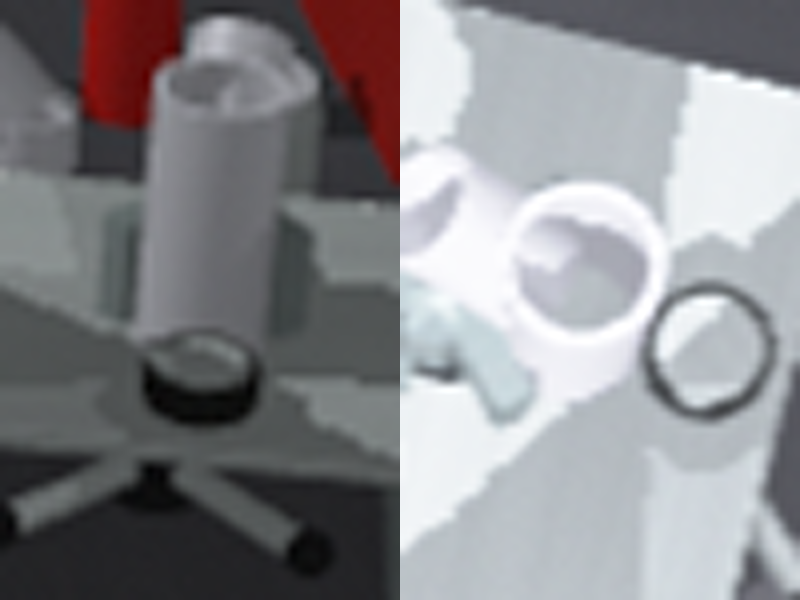

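The pipe is upright, with the cam tyre pressing on it at about (303,138) in the top view. The branch lies over the V-block and the arm is clear, so I'm handing in.

```bash
python3 -c "
from h import *
print(tojig(ray('top',(303.3,138.3),139)),tojig(ray('top',(288.3,127.3),230)))
print(manip.close_job())"
```

```text
[ 13.33683137 -70.58750605] [ 13.412603   -26.02491483]
the job is handed in; nothing more can be done
None
```

The job is handed in; no verdict came back. The branch pipe stands upright in the jig with its branch over the V-block. The cam presses on it, but the knob held at about 0.9 N m, above the firm range and right at the dent limit, so a dent can't be ruled out.

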